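# Third hand for closing a plaster-casting box

### The arm

A 6-joint arm with a two-finger parallel gripper is mounted at the origin on the work surface. World frame = base frame: x ahead of the robot, y to its left, z up, the work surface at z = 0. Lengths are in mm, angles in rad, forces in N, time in s.
With the tool pointing down it reaches from about 275 to 975 mm from the base axis. Payload 8.4 kg.
Tool frame: the origin (TCP) lies on the centre line of the jaws, within the pads' length; the fingertips stand manip.finger_overhang ahead of it and the grasp point (between the pads) lies 5 mm behind it (manip.finger_overhang is the distance from the TCP to the fingertips, in mm); z points along the fingers, y is the direction in which the jaws open and shut (so a half turn about z gives the same grasp; the last joint's range is limited). The gripper opens to 92 mm and grips with 3 to 60 N. Pads are 20 mm wide; open, the fingers measure 128 mm over their backs; the gripper's body (75 mm by 189 mm) begins 69 mm behind the grasp point.
Start: joints at [1.287, 0.353, 1.633, -0, 1.155, -0.002], TCP at [173.802, 600.351, 228.583] pointing down, gripper open.
Joint ranges: [-2.63, 2.63], [-0.92, 2.1], [0.06, 2.66], [-1.3, 4.44], [0, 2.69], [-3.02, 3.02]. Speed limits (rad/s): [2.22, 2.22, 2.79, 3.14, 3.14, 3.14].

### API

Orientations are given as a unit quaternion [x, y, z, w].
In Python, from rig import manip, eyes gives the robot as it stands. The module is installed in compiled form; this text tells all that it offers.
- The arm moves only by the tool jog_arm, never from a script. Its arguments are lists of equal length, an entry for each row: "hand": the opening, from 0 (shut) to 1 (fully open); "delta_pos": the shift along the tool's x, y, z in units of 40 mm (1.0 is 40 mm), a list of three; "angular": the turn, a rotation vector about the tool's x, y, z in units of 5 degrees (1.0 is 5 degrees), a list of three. In form: {"hand": [hand, ...], "delta_pos": [[tx, ty, tz], ...], "angular": [[ax, ay, az], ...]}. A call has 1 to 12 rows; each row is the pose to reach, as a shift and turn from the pose commanded when the call began, along the tool's axes at that moment; what a row does not reach only later rows make up. A row lasts 1/10 s, in which the tool goes at most 50 mm and 8.59 degrees, less where a joint would pass 70% of its speed; a pose out of reach is approached as far as the arm can. A call with a gripper value outside its range is refused whole. The fingers move at their own pace and stop on an object; "grip_force" is the grip in N (left out, the last holds). Time passes only in rows, so rows that repeat a pose let the fingers close. It gives the time, the measured TCP pose, the force and the opening at its end, in the units of the state.
- manip.get_obs(): the state, without advancing time (a new reading comes with each control period).
- eyes.capture(name): name is "scene" or "side" or "wrist"; returns the picture (480x640x3 uint8, blue, green, red); there is no depth.
- eyes.calibration(name): a dict with "camera_matrix" (3x3 intrinsics, pixels), "R" (3x3) and "t" (3): a world point X has camera coordinates R X + t; the wrist camera has in their place "tool_from_camera" (4x4, takes a point from camera to tool coordinates, whose origin is the TCP and whose axes are the flange's). Camera axes: x right, y down, z forward; pixel columns grow to the right and rows downward; lengths in mm; the calibration is good to about 2 mm. A picture is of the moment at which its call begins: read the wrist's pose just before it. calibration takes no time and is no camera call.
- manip.sign_off(): hands the job in, once; it reports no verdict.
The state is a dict: "t": time; "qpos": joint angles; "dq": joint speeds; "joint_torque": joint torques, N m; "ee_pos": TCP position; "tcp_rot": TCP orientation; "ft_force": force on the tool from outside, world axes, zero at the start; "ft_torque": the same for the moment, N m; "grip_width": opening from 0.0 (shut) to 1.0 (fully open).
Only numpy, scipy, OpenCV 4.12 (cv2) and the standard library are available. Lean on these libraries where they do the work, as an engineer would, in place of code of your own. Each camera call takes 0.05 s, during which the arm holds its last target. There are 200 camera calls.

### The job

Be the potter's third hand: pick up the loose plywood board and stand it upright on the casting box's base, across the box's open end so that it covers both blue sprung jaws, then press it gently and squarely against them until both are pushed in about half of their 20 mm travel (about 5 N on each), never to the end of their travel. Keep that push steady for about three seconds and finish while still holding the board there, so that the potter can fasten it. Leave the cup, the plaster bowl mould, the banding wheel and the wooden strip where they are.

Things in the scene. Friction and masses are not known exactly. Their poses are not given: they have to be found in the camera images.
- front_board: The loose plywood closing board, standing on its long edge on the table: 18 mm thick (its x), 210 mm long (its y), 100 mm high (its z), about 0.25 kg, a narrow brass strip near each end on both faces. Origin: centre of its underside. Front and back are alike; either may face the box. Best gripped across its thickness from above, at the middle of its top edge.
- front_board_top (a point): Centre of the board's top edge, 100 mm above its underside.
- mould_box: The casting box, fixed to the table: a plywood base 18 mm thick, two side boards centred on y = +80 and -80 mm and a back board (all 18 mm thick, tops 98 mm above the table). Origin: on the table, in the middle of the open end, level with the ends of the side boards. x points from the open end into the box (the pressing direction, roughly away from the robot), y to the left, z up.
- open_end (a point): Point on the top of the casting box's base, 18 mm above the table, straight above the box's origin. The base runs from x = -90 to +190 mm and y = -115 to +115 mm of the box. Inside stands a white round plaster model, 90 mm wide and 50 mm high, its near edge 67 mm behind the open end; in front of it the inside is free, 138 mm wide between the jaws.
- jaw_left: Blue sprung jaw on the end of the side board at y = +80 mm: front face 26 mm wide, 72 mm high, 4 to 76 mm above the base's top. Origin: middle of that face; axes as the casting box. Released, the face is at x = -26 mm of the box; it slides straight in along +x by up to 20 mm against a spring of 0.5 N per mm, no preload: 10 mm in is 5 N.
- jaw_right: The same jaw on the other side board, at y = -80 mm of the casting box; it moves independently of the left one.
- glaze_cup: Bystander: blue ceramic cup, 66 mm wide, 75 mm high. Origin: centre of its underside.
- bowl_mould: Bystander: white plaster bowl mould lying upside down, 120 mm wide, 62 mm high. Origin: centre of its underside.
- banding_wheel: Bystander: blue banding wheel (turntable), 200 mm wide, 60 mm high. Origin: centre of its underside.
- guide_strip: Bystander: flat wooden strip 300 x 32 x 10 mm lying on the table, long along its x. Origin: centre of its underside.
There are look-alikes about, which are no part of the job. Of the things that look like the front_board, the middle-sized one is meant.

How it is judged (in metres and radians):
On the way:
1. the board stands across the open end and presses both jaws with 3 to 7 N each, without a break for 2.5 s (contact force between front_board and jaw_left between 3 and 7 N and contact force between front_board and jaw_right between 3 and 7 N and angle between front_board's own z axis and vertical below 0.1 rad and z of front_board in the frame of mould_box below 0.024 m), for 2.5 s.
At the end, for the whole second after the job is handed in: The robot is still holding or pushing the board and keeps it still: 3 to 7 N on each jaw (6 to 14 mm pushed in), upright within 0.1 rad, its underside no more than 6 mm above the base's top, its middle within 14 mm of the box's centre line (both jaws covered) (all of step 1 and y of front_board in the frame of mould_box between -0.014 and 0.014 m and linear speed of front_board below 0.01 m/s and contact force between any of the fingers, the arm and front_board above 2 N); the arm keeps its last pose, push and grip.
It fails at once if a jaw driven to the end of its travel (over 11 N) (contact force between front_board and jaw_left above 11 N or contact force between front_board and jaw_right above 11 N).
It fails at once if a bystander pushed more than 20 mm from its place (distance of any of glaze_cup, bowl_mould, banding_wheel, guide_strip from where it was at the start of the episode above 0.02 m).
It also fails if it takes over 58 s, if anything falls off the work surface, if the arm or the gripper's body presses on something with over 40 N, if the wrist force passes 120 N, or if a joint passes its speed limit or range.

## Working session

There is one attempt and no reset: what is moved stays moved. The work goes in short steps, Python scripts to look and compute and a tool call to move; the robot and the scene stay as the last step left them, time stands still between calls to the robot, and variables do not carry over. Pictures are saved under pics/ and viewed, about 8 in all and at most 12, crops included, and the job is handed in when it is done.

Besides the shell and the picture viewer there is one more tool, called after "Emit:" by a JSON object that holds its "op" and its "data", one argument or row to a line. jog_arm: Moves the arm, as the interface text tells. Its arguments: {"type":"object","properties":{"hand":{"type":"array","items":{"type":"number"}},"delta_pos":{"type":"array","items":{"type":"array","items":{"type":"number"}}},"angular":{"type":"array","items":{"type":"array","items":{"type":"number"}}},"grip_force":{"type":"number"}},"required":["hand","delta_pos","angular"]}

```bash
mkdir -p pics
python3 - <<'E'
from rig import manip, eyes
import cv2,numpy as np
o=manip.get_obs();print(o,manip.finger_overhang)
for n in("scene","side"):
    cv2.imwrite(f"pics/{n}0.png",eyes.capture(n)); c=eyes.calibration(n);print(n,c)
print(eyes.calibration("wrist"))
E
```

```text
{'t': 0.0, 'qpos': array([ 1.28659858e+00,  3.53625615e-01,  1.63411074e+00, -1.50355001e-05,
        1.15519248e+00, -2.43313749e-03]), 'dq': array([-2.86057548e-04, -6.97446475e-04,  2.77904608e-05,  7.20873084e-04,
        2.55137426e-04, -6.13740106e-04]), 'joint_torque': array([-7.77028836e-04, -5.93819261e+01, -3.34227669e+01,  6.96566538e-02,
        2.32423714e-02, -9.43600782e-06]), 'ee_pos': array([173.67690095, 599.90352568, 227.88776149]), 'tcp_rot': array([ 1.40413691e-01,  9.90092697e-01, -6.62222097e-04, -8.86148325e-05]), 'ft_force': array([-0.32937573, -0.31930512,  0.50126246]), 'ft_torque': array([ 0.02338237,  0.02711141, -0.03157012]), 'grip_width': 1.0004858528384446} 14.0
scene {'camera_matrix': array([[576.51655268,   0.        , 311.46507533],
       [  0.        , 576.51655268, 232.8827737 ],
       [  0.        ,   0.        ,   1.        ]]), 'R': array([[-0.82464591,  0.56537107, -0.01773913],
       [ 0.38723362,  0.54140062, -0.74628111],
       [-0.41232177, -0.62228685, -0.66539449]]), 't': array([ 410.56864151, -130.13554753, 1759.54726728])}
side {'
[... 215 characters left out ...]
514472],
       [-0.37375613, -0.39169835, -0.84076082],
       [ 0.54618579,  0.63968125, -0.54082251]]), 't': array([-371.80375196,  247.14355579, 1306.67780058])}
{'camera_matrix': array([[374.76690485,   0.        , 314.26479566],
       [  0.        , 374.76690485, 239.24809659],
       [  0.        ,   0.        ,   1.        ]]), 'tool_from_camera': array([[-1.25537954e-03, -9.62869287e-01, -2.69965110e-01,
         7.53117797e+01],
       [ 9.99998903e-01, -1.42083891e-03,  4.17476131e-04,
        -1.65894938e+00],
       [-7.85551878e-04, -2.69964290e-01,  9.62870015e-01,
        -1.56274510e+02],
       [ 0.00000000e+00,  0.00000000e+00,  0.00000000e+00,
         1.00000000e+00]])}
```

View pics/scene0.png

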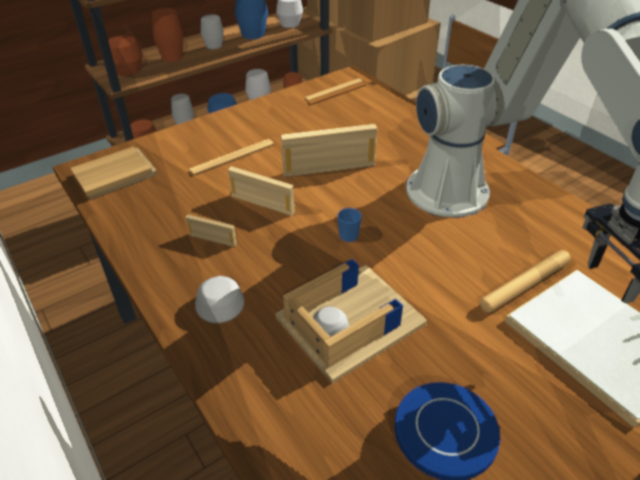

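View pics/side0.png

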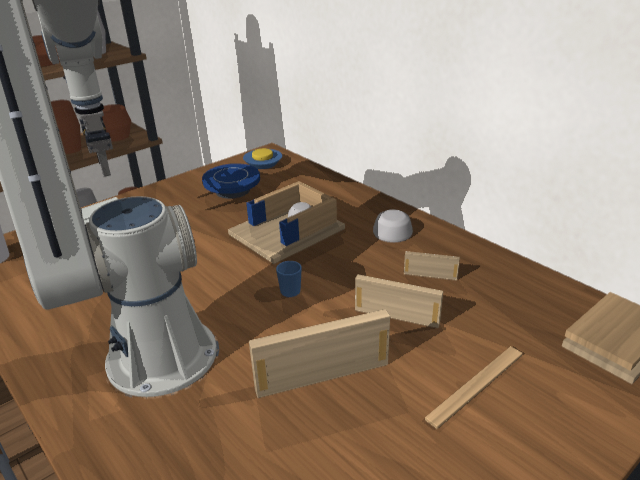

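Scene view: there are three look-alike boards: the large one at (328,150), the middle-sized one at (262,190) and the small one at (211,230). In the side view they are at (320,352), (398,300) and (431,265). The middle one fits the description. The casting box is at (350,318) in scene and (287,222) in side. I'll confirm both in one enlarged composite.

Run:
```python
import cv2,numpy as np
s=cv2.imread("pics/scene0.png");d=cv2.imread("pics/side0.png")
def crop(im,x,y,w=100,h=75,k=4): return cv2.resize(im[y:y+h,x:x+w],None,fx=k,fy=k,interpolation=cv2.INTER_CUBIC)
a=np.hstack([crop(s,215,150),crop(d,350,255)])
b=np.hstack([crop(s,330,250),crop(d,230,185)])
cv2.imwrite("pics/comp.png",np.vstack([a,b]))
```

```text
(no output)
```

View pics/comp.png

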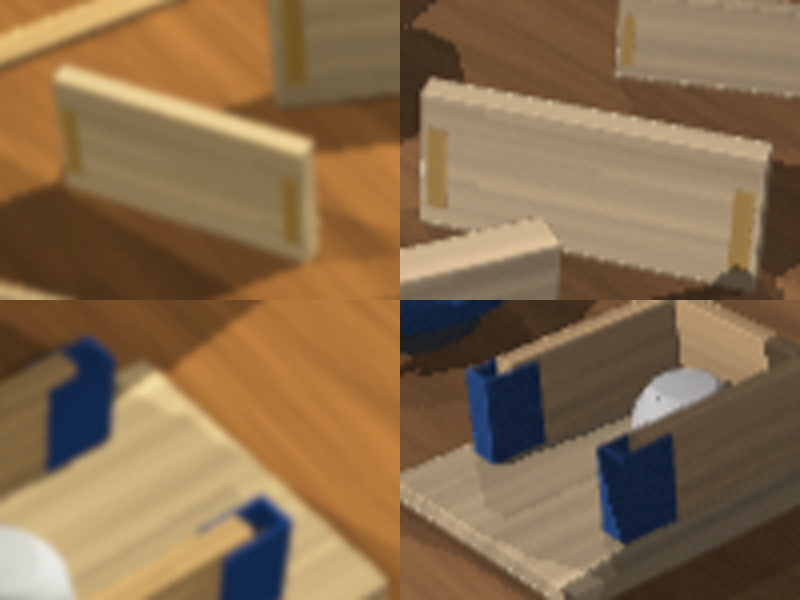

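The crop confirms the middle board, with a brass strip near each end. It also shows both blue jaws on the box's open end, which faces lower-left in the side view. Next I'll fit the poses to the corners.

```bash
cat > h.py <<'E'
import numpy as np
from rig import manip, eyes
from scipy.optimize import least_squares
from scipy.spatial.transform import Rotation as R
def cam(n):
    c=eyes.calibration(n)
    if "R" in c: return c["camera_matrix"],np.array(c["R"]),np.array(c["t"])
    o=manip.get_obs();T=np.eye(4);T[:3,:3]=R.from_quat(o["tcp_rot"]).as_matrix();T[:3,3]=o["ee_pos"]
    M=np.linalg.inv(T@c["tool_from_camera"]);return c["camera_matrix"],M[:3,:3],M[:3,3]
def proj(cm,X):
    K,Rm,t=cm;p=(Rm@np.atleast_2d(X).T).T+t;p=p@K.T;return p[:,:2]/p[:,2:]
def world(v,P):
    c,s=np.cos(v[2]),np.sin(v[2]);P=np.asarray(P,float)
    return np.c_[v[0]+c*P[:,0]-s*P[:,1],v[1]+s*P[:,0]+c*P[:,1],P[:,2]]
def fit(obs,v0):  # obs: list of (cam, local point, pixel); pose x,y,yaw on table
    f=lambda v:np.concatenate([(proj(cm,world(v,[P]))[0]-px) for cm,P,px in obs])
    r=least_squares(f,v0,x_scale=[100,100,1],loss="soft_l1",f_scale=1.5);return r.x,f(r.x).reshape(-1,2).round(1)
E
python3 - <<'E'
from h import *
s,d=cam("scene"),cam("side")
def S(u,v):return np.array([215+u/4,150+v/4])
def D(u,v):return np.array([350+(u-400)/4,255+v/4])
# board: +y end towards scene-left/side-right? x+ face towards scene cam
L,H,T=105,100,9
best=None
obs=[(s,(T,-L,H),S(57,82)),(s,(-T,-L,H),S(66,67)),(s,(T,L,H),S(301,155)),(s,(-T,L,H),S(313,140)),(s,(T,-L,0),S(66,187)),(s,(T,L,0),S(305,262)),
 (d,(-T,L,H),D(422,95)),(d,(T,L,H),D(430,78)),(d,(T,-L,H),D(770,145)),(d,(-T,-L,H),D(762,160)),(d,(-T,L,0),D(422,220))]
for y0 in np.arange(0,6.3,.7):
    v,e=fit(obs,[500,-200,y0]); 
    if best is None or abs(e).sum()<abs(best[1]).sum(): best=(v,e)
print("board",best[0],best[1].tolist())
obs=[(s,(-90,-115,18),(367.5,265.5)),(s,(-90,115,18),(426,320)),(s,(190,-115,18),(278,317)),(s,(190,115,18),(331,373)),
 (d,(-90,115,18),(230,231)),(d,(-90,-115,18),(271,256)),(d,(190,-115,18),(344,227))]
best=None
for y0 in np.arange(0,6.3,.7):
    v,e=fit(obs,[500,200,y0])
    if best is None or abs(e).sum()<abs(best[1]).sum(): best=(v,e)
print("box",best[0],best[1].tolist())
K,Rm,t=d
def ray(cm,u,v,z):
    K,Rm,t=cm;C=-Rm.T@t;q=Rm.T@np.linalg.inv(K)@[u,v,1];return (C+q*(z-C[2])/q[2]).round()
print("cup",ray(s,349,214,75),ray(d,289,266,75),"big",ray(s,284,174,0),ray(s,376,160,0),"wheel",ray(s,447,425,60),"bowl",ray(s,219,298,30),"roll",ray(s,525,280,20))
E
```

```text
board [ 4.90574198e+02 -2.71326115e+02  4.83549623e-01] [[-1.7, -1.6], [-0.5, -1.0], [-0.4, -0.4], [-0.3, -0.2], [-0.2, -1.0], [0.1, 0.2], [-1.3, -1.0], [-0.9, -0.8], [0.1, -0.6], [0.6, 0.1], [-1.4, 0.1]]
box [ 4.96469770e+02  2.37729345e+02 -7.90473029e-03] [[-0.2, -1.8], [1.7, 0.0], [-2.4, -6.3], [-0.1, 4.6], [-3.4, -2.4], [0.2, 3.2], [0.6, -2.6]]
cup [365. -12.  75.] [372.  -5.  75.] big [ 356. -361.    0.] [  70. -250.    0.] wheel [584. 590.  60.] bowl [782.  16.  30.] roll [121. 400.  20.]
```

Run:
```python
from h import *
def ray(n,u,v,z):
    K,Rm,t=cam(n);C=-Rm.T@t;q=Rm.T@np.linalg.inv(K)@[u,v,1];return (C+q*(z-C[2])/q[2]).round()
for p in [(367.5,265.5),(426,320),(278,317),(331,373)]:print(p,ray("scene",*p,18))
for p in [(230,231),(271,256),(344,227)]:print(p,ray("side",*p,18))
s,d=cam("scene"),cam("side")
obs=[(s,(-90,115,18),(426,320)),(s,(190,-115,18),(278,317)),(s,(190,115,18),(331,373)),
 (d,(-90,115,18),(230,231)),(d,(-90,-115,18),(271,256)),(d,(190,-115,18),(344,227))]
for y0 in (.2,.4,.6):print(fit(obs,[500,250,y0]))
```

```text
(367.5, 265.5) [409. 129.  18.]
(426, 320) [411. 351.  18.]
(278, 317) [691. 141.  18.]
(331, 373) [680. 342.  18.]
(230, 231) [407. 334.  18.]
(271, 256) [415. 137.  18.]
(344, 227) [674. 111.  18.]
(array([ 4.94773517e+02,  2.35428715e+02, -9.48188943e-03]), array([[ 1.5, -0.8],
       [-2.4, -7.3],
       [-0.2,  3.5],
       [-3.4, -1.9],
       [ 0.1,  3.7],
       [ 0.7, -2. ]]))
(array([ 4.94773517e+02,  2.35428716e+02, -9.48189057e-03]), array([[ 1.5, -0.8],
       [-2.4, -7.3],
       [-0.2,  3.5],
       [-3.4, -1.9],
       [ 0.1,  3.7],
       [ 0.7, -2. ]]))
(array([ 4.94773518e+02,  2.35428716e+02, -9.48188232e-03]), array([[ 1.5, -0.8],
       [-2.4, -7.3],
       [-0.2,  3.5],
       [-3.4, -1.9],
       [ 0.1,  3.7],
       [ 0.7, -2. ]]))
```

Emit:
{"op": "jog_arm", "data": {
  "hand": [1,1,1,1,1,1,1,1,1,1,1,1],
  "delta_pos": [
    [-0.8,-0.6,-0.3],
    [-1.8,-1.3,-0.7],
    [-2.8,-2,-1.1],
    [-3.8,-2.7,-1.5],
    [-4.8,-3.4,-1.8],
    [-5.8,-4.1,-2.1],
    [-6.8,-4.8,-2.3],
    [-7.8,-5.5,-2.5],
    [-8.7,-6.2,-2.55],
    [-9.5,-6.8,-2.55],
    [-10,-7.2,-2.55],
    [-10.2,-7.35,-2.55]
  ],
  "angular": [
    [0,0,0.8],
    [0,0,1.6],
    [0,0,2.4],
    [0,0,3.2],
    [0,0,4],
    [0,0,4.9],
    [0,0,5.8],
    [0,0,6.7],
    [0,0,7.6],
    [0,0,8.4],
    [0,0,9],
    [0,0,9.2]
  ]
}}

```text
t: 1.3
ee_pos: [484.9, 202.4, 330.3]
tcp_rot: [0.518, 0.855, -0.0, 0.0]
ft_force: [-0.0, -0.6, 0.1]
grip_width: 0.998
```

```bash
sleep 0
python3 - <<'E'
from h import *
import cv2,pickle
eyes.capture("scene");eyes.capture("scene")
c=cam("wrist");o=manip.get_obs();im=eyes.capture("wrist");cv2.imwrite("pics/w1.png",im);pickle.dump(c,open("w1.pkl","wb"))
print(o["t"],o["ee_pos"],o["tcp_rot"],o["dq"].round(3))
E
```

```text
1.4 [484.21320736 203.80941743 330.2585802 ] [ 5.16726711e-01  8.56150336e-01 -2.17403667e-04 -2.45246465e-04] [ 0.037 -0.007  0.006  0.013  0.001  0.001]
```

View pics/w1.png

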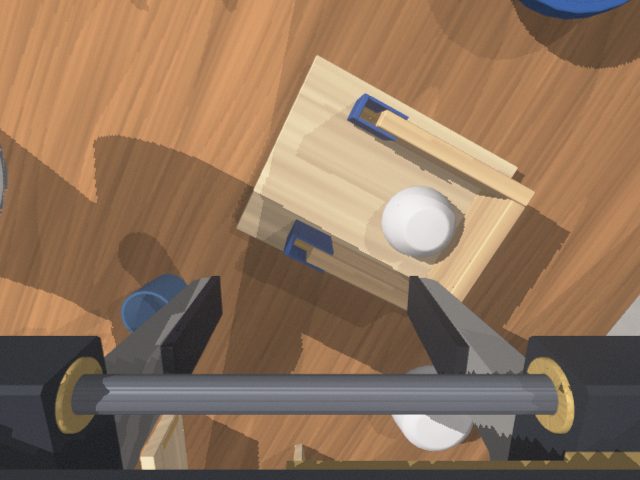

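The wrist view shows the box clearly: open-end base corners at (317,56) and (237,229), jaw front tops at about (366,95)-(349,120) and (297,222)-(286,250). I'll take one crop to read these closely.

Run:
```python
import cv2,numpy as np
im=cv2.imread("pics/w1.png");c=lambda x,y:cv2.resize(im[y:y+75,x:x+65],None,fx=6,fy=6,interpolation=cv2.INTER_CUBIC)
cv2.imwrite("pics/w1c.png",np.hstack([c(310,50),c(232,200)]))
```

```text
(no output)
```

View pics/w1c.png

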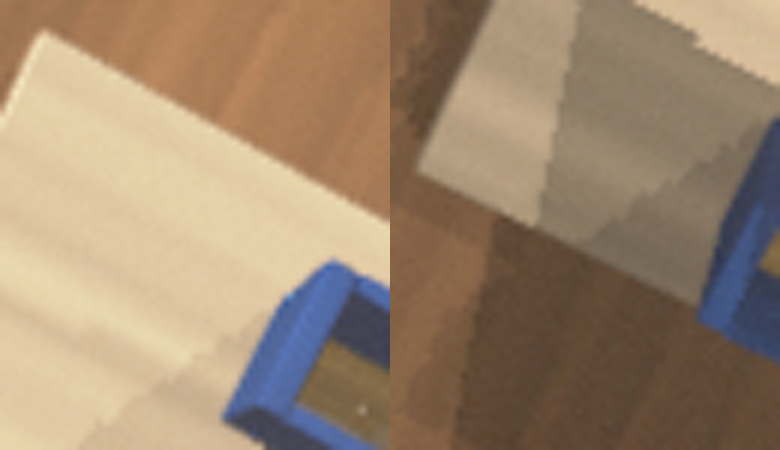

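Run:
```python
from h import *
import pickle
w=pickle.load(open("w1.pkl","rb"));L=lambda u,v:np.array([310+u/6,50+v/6]);Rr=lambda u,v:np.array([232+(u-390)/6,200+v/6])
obs=[(w,(-90,115,18),L(44,32)),(w,(-90,-115,18),Rr(417,172)),(w,(-26,93,94),L(333,262)),(w,(-26,67,22),L(225,418)),(w,(-26,93,22),L(283,300)),(w,(-26,-93,94),Rr(700,320))]
v,e=fit(obs,[496,237,0]);print(v,e.tolist())
for n in("scene","side"):print(n,proj(cam(n),world(v,[(-90,-115,18),(-90,115,18),(190,-115,18),(190,115,18)])).round(1).tolist())
o=manip.get_obs();print(o["t"],o["ee_pos"])
```

```text
[5.03001109e+02 2.34885232e+02 1.30526960e-02] [[-0.0, -0.7], [-0.5, 0.4], [0.4, -0.6], [-0.4, 0.8], [0.5, -0.3], [-0.0, 0.8]]
scene [[363.5, 264.0], [425.0, 319.5], [272.6, 312.6], [329.7, 378.9]]
side [[274.8, 258.6], [228.6, 228.7], [346.4, 223.3], [298.6, 198.5]]
1.45 [483.67755231 204.64283539 330.29310509]
```

Emit:
{"op": "jog_arm", "data": {
  "hand": [1,1,1,1,1,1,1,1,1,1,1,1],
  "delta_pos": [
    [-0.8,-0.4,0],
    [-1.8,-0.9,0],
    [-2.9,-1.5,0.2],
    [-4,-2,0.4],
    [-5.1,-2.6,0.7],
    [-6.2,-3.2,1],
    [-7.3,-3.7,1.3],
    [-8.3,-4.2,1.6],
    [-9.2,-4.7,1.8],
    [-9.9,-5,2],
    [-10.4,-5.3,2],
    [-10.6,-5.4,2]
  ],
  "angular": [
    [0,0,0],
    [0,0,0],
    [0,0,0],
    [0,0,0],
    [0,0,0],
    [0,0,0],
    [0,0,0],
    [0,0,0],
    [0,0,0],
    [0,0,0],
    [0,0,0],
    [0,0,0]
  ]
}}

```text
t: 2.65
ee_pos: [491.3, -271.5, 250.1]
tcp_rot: [0.516, 0.857, 0.0, -0.0]
ft_force: [-0.9, 0.8, 1.0]
grip_width: 0.997
```

Run:
```python
from h import *
import cv2,pickle
for i in range(4):eyes.capture("scene")
c=cam("wrist");o=manip.get_obs();im=eyes.capture("wrist");cv2.imwrite("pics/w2.png",im);pickle.dump(c,open("w2.pkl","wb"))
print(o["t"],o["ee_pos"],o["tcp_rot"],o["dq"].round(3))
T=9;print(proj(c,world([490.6,-271.3,.4835],[(T,-105,100),(-T,-105,100),(T,105,100),(-T,105,100)])).round(1))
```

```text
2.85 [ 491.41071062 -269.80413901  250.7151854 ] [ 5.15609793e-01  8.56823475e-01  2.53606017e-04 -9.85353113e-05] [ 0.006 -0.007  0.005 -0.003 -0.002 -0.002]
[[322.7 338.4]
 [303.1 338.3]
 [325.1  94.4]
 [301.6  94.3]]
```

View pics/w2.png

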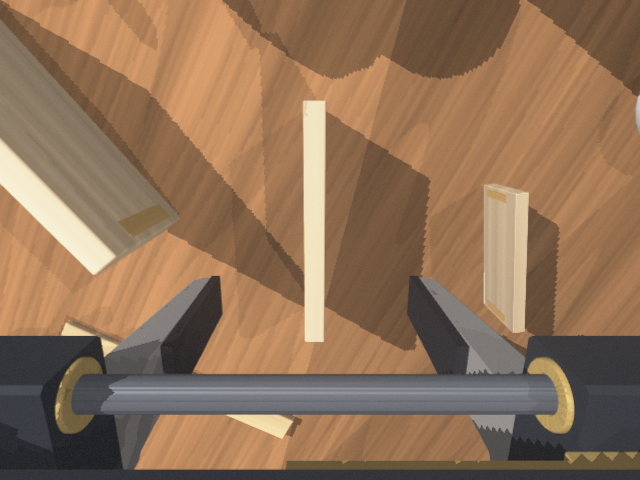

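The board sits between the open fingers, its top edge spanning (303-325, 101-341). The big board on the left and the small one on the right are both clear of the gripper. It needs about a 5 mm correction along the board, then I descend and grip.

Emit:
{"op": "jog_arm", "data": {
  "hand": [1,1,1,1,1,1,1,1,1,1],
  "delta_pos": [
    [-0.06,0,0.4],
    [-0.12,0,1],
    [-0.12,0,1.7],
    [-0.12,0,2.4],
    [-0.12,0,3.1],
    [-0.12,0,3.7],
    [-0.12,0,4.2],
    [-0.12,0,4.5],
    [-0.12,0,4.7],
    [-0.12,0,4.7]
  ],
  "angular": [
    [0,0,0],
    [0,0,0],
    [0,0,0],
    [0,0,0],
    [0,0,0],
    [0,0,0],
    [0,0,0],
    [0,0,0],
    [0,0,0],
    [0,0,0]
  ]
}}

```text
t: 3.9
ee_pos: [493.3, -274.9, 62.2]
tcp_rot: [0.516, 0.857, 0.0, -0.0]
ft_force: [-0.1, -0.4, -0.3]
grip_width: 0.996
```

Emit:
{"op": "jog_arm", "data": {
  "hand": [0,0,0,0,0,0,0,0,0,0,0,0],
  "delta_pos": [
    [0,0,0],
    [0,0,0],
    [0,0,0],
    [0,0,0],
    [0,0,0],
    [0,0,0],
    [0,0,0],
    [0,0,0],
    [0,0,0],
    [0,0,0],
    [0,0,0],
    [0,0,0]
  ],
  "angular": [
    [0,0,0],
    [0,0,0],
    [0,0,0],
    [0,0,0],
    [0,0,0],
    [0,0,0],
    [0,0,0],
    [0,0,0],
    [0,0,0],
    [0,0,0],
    [0,0,0],
    [0,0,0]
  ],
  "grip_force": 50
}}

```text
t: 5.1
ee_pos: [493.3, -275.5, 62.5]
tcp_rot: [0.516, 0.857, -0.0, -0.0]
ft_force: [0.1, 0.7, -1.4]
grip_width: 0.191
```

Emit:
{"op": "jog_arm", "data": {
  "hand": [0,0,0,0,0,0,0,0,0,0],
  "delta_pos": [
    [0,0,-0.2],
    [0,0,-0.6],
    [0,0,-1.2],
    [0,0,-1.8],
    [0,0,-2.5],
    [0,0,-3.2],
    [0,0,-3.8],
    [0,0,-4.2],
    [0,0,-4.5],
    [0,0,-4.5]
  ],
  "angular": [
    [0,0,0],
    [0,0,0],
    [0,0,0],
    [0,0,0],
    [0,0,0],
    [0,0,0],
    [0,0,0],
    [0,0,0],
    [0,0,0],
    [0,0,0]
  ]
}}

```text
t: 6.1
ee_pos: [493.9, -275.9, 244.2]
tcp_rot: [0.516, 0.857, 0.0, 0.001]
ft_force: [0.3, 0.3, -3.0]
grip_width: 0.193
```

Emit:
{"op": "jog_arm", "data": {
  "hand": [0,0,0,0,0,0,0,0,0,0,0,0],
  "delta_pos": [
    [0.3,0.12,0],
    [0.9,0.36,0],
    [1.7,0.7,0],
    [2.6,1.06,0],
    [3.5,1.43,0],
    [4.4,1.8,0],
    [5.3,2.17,0],
    [6.2,2.54,0],
    [7.1,2.9,0],
    [7.9,3.23,0],
    [8.5,3.48,0],
    [8.8,3.6,0]
  ],
  "angular": [
    [0,0,0.2],
    [0,0,0.5],
    [0,0,0.9],
    [0,0,1.4],
    [0,0,1.9],
    [0,0,2.4],
    [0,0,2.9],
    [0,0,3.4],
    [0,0,3.9],
    [0,0,4.4],
    [0,0,4.9],
    [0,0,5.42]
  ]
}}

```text
t: 7.3
ee_pos: [455.1, 104.8, 241.5]
tcp_rot: [0.702, 0.712, -0.001, -0.001]
ft_force: [-0.1, -0.8, -2.6]
grip_width: 0.196
```

```bash
cat > go.py <<'E'
from h import *
import sys
# target in box frame: x,y, tcp z ; prints tool-frame shift in units and turn
B=[503.0,234.9,.0131]
o=manip.get_obs();Q=R.from_quat(o["tcp_rot"]);p=o["ee_pos"]
x,y,z=map(float,sys.argv[1:4]);g=world(B,[(x,y,z)])[0]
m=Q.as_matrix();psi=np.arctan2(m[1,1],m[0,1])
c,s=np.cos(B[2]),np.sin(B[2]);Qg=R.from_matrix(np.array([[-s,c,0],[c,s,0],[0,0,-1]]).T)
loc=np.array([[c,s],[-s,c]])@(p[:2]-B[:2])
print("t",o["t"],"box xy",loc.round(1),"z",p[2].round(1),"psi",psi.round(4),"F",o["ft_force"].round(2),"M",o["ft_torque"].round(2),"w",round(o["grip_width"],3))
print("shift",(Q.inv().apply(g-p)/40).round(3),"turn",np.degrees((Q.inv()*Qg).as_rotvec()/5).round(3))
E
python3 go.py -60 0 140
```

```text
t 7.3 box xy [ -49.6 -129.4] z 241.5 psi 0.0131 F [-0.11 -0.78 -2.62] M [-0.09  0.05 -0.05] w 0.196
shift [ 3.236 -0.256  2.539] turn [-0.021 -0.001 -0.001]
```

Emit:
{"op": "jog_arm", "data": {
  "hand": [0,0,0,0,0,0,0,0,0,0],
  "delta_pos": [
    [0.4,-0.1,0],
    [1,-0.26,0.2],
    [1.7,-0.26,0.6],
    [2.3,-0.26,1.1],
    [2.8,-0.26,1.6],
    [3.1,-0.26,2.1],
    [3.24,-0.26,2.4],
    [3.24,-0.26,2.54],
    [3.24,-0.26,2.54],
    [3.24,-0.26,2.54]
  ],
  "angular": [
    [0,0,0],
    [0,0,0],
    [0,0,0],
    [0,0,0],
    [0,0,0],
    [0,0,0],
    [0,0,0],
    [0,0,0],
    [0,0,0],
    [0,0,0]
  ]
}}

```text
t: 8.3
ee_pos: [444.4, 231.9, 141.5]
tcp_rot: [0.703, 0.712, 0.0, 0.0]
ft_force: [0.3, 0.6, -2.0]
grip_width: 0.192
```

```bash
python3 go.py -60 0 88
python3 - <<'E'
from h import *
import cv2
c=cam("wrist");im=eyes.capture("wrist")
cv2.imwrite("pics/w3.png",im)
B=[503.0,234.9,.0131]
print(proj(c,world(B,[(-26,93,94),(-26,67,94),(-26,-67,94),(-26,-93,94),(-90,115,18),(-90,-115,18),(-51,105,138),(-69,105,138)])).round(1).tolist())
E
```

```text
t 8.3 box xy [-58.7  -2.2] z 141.5 psi 0.0126 F [ 0.32  0.6  -2.01] M [-0.07  0.02  0.02] w 0.192
shift [ 0.055 -0.034  1.336] turn [ 0.005 -0.    -0.005]
[[377.8, 91.5], [375.7, 144.3], [366.6, 366.0], [365.1, 401.3], [268.0, 69.8], [277.4, 362.3], [333.3, 45.9], [286.8, 45.9]]
```

View pics/w3.png

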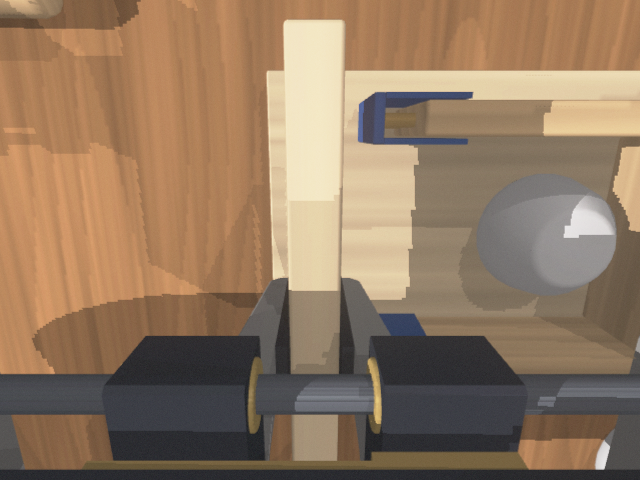

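The board is held parallel to the tool, with its top end at row 20, columns 285-345. The left jaw's corner is at (378,92) and the base corner at (268,70), both as the fitted box pose predicts. Next I check how well the board is centred in y.

```bash
python3 - <<'E'
from h import *
c=cam("wrist");o=manip.get_obs();p=o["ee_pos"]
B=[p[0],p[1],.0131]
for d in(0,-3,3):print(d,proj(c,world(B,[(-9,105+d,p[2]+37.6),(9,105+d,p[2]+37.6)])).round(1).tolist())
E
python3 go.py -60 0 88
```

```text
0 [[281.7, 21.3], [345.3, 21.2]]
-3 [[282.0, 33.1], [345.1, 33.0]]
3 [[281.4, 9.4], [345.5, 9.3]]
t 8.35 box xy [-58.4  -2.1] z 141.7 psi 0.0124 F [ 0.28 -0.1  -3.04] M [-0.09  0.04 -0.09] w 0.192
shift [ 0.052 -0.04   1.343] turn [ 0.011 -0.004 -0.008]
```

Emit:
{"op": "jog_arm", "data": {
  "hand": [0,0,0,0,0,0,0,0,0,0],
  "delta_pos": [
    [0.03,0,0.2],
    [0.05,-0.04,0.5],
    [0.05,-0.04,0.8],
    [0.05,-0.04,1.1],
    [0.05,-0.04,1.3],
    [0.05,-0.04,1.4],
    [0.05,-0.04,1.45],
    [0.05,-0.04,1.47],
    [0.05,-0.04,1.47],
    [0.05,-0.04,1.47]
  ],
  "angular": [
    [0,0,0],
    [0,0,0],
    [0,0,0],
    [0,0,0],
    [0,0,0],
    [0,0,0],
    [0,0,0],
    [0,0,0],
    [0,0,0],
    [0,0,0]
  ]
}}

```text
t: 9.35
ee_pos: [442.7, 234.5, 82.5]
tcp_rot: [0.702, 0.712, 0.0, 0.0]
ft_force: [-0.1, 0.2, -2.9]
grip_width: 0.192
```

```bash
python3 go.py -38 0 82.5;python3 - <<'E'
from h import *
import numpy as np
F=[];M=[]
for i in range(12):
    eyes.capture("wrist");o=manip.get_obs();F.append(o["ft_force"]);M.append(o["ft_torque"])
print(np.mean(F,0).round(2),np.std(F,0).round(2),np.mean(M,0).round(3),np.std(M,0).round(3))
E
python3 go.py -38 0 82.5
```

```text
t 9.35 box xy [-60.3   0.4] z 82.5 psi 0.0132 F [-0.07  0.21 -2.95] M [-0.12  0.09  0.02] w 0.192
shift [-0.01   0.557  0.001] turn [ 0.007 -0.004  0.001]
[-0.13  0.14 -2.62] [0.52 0.38 0.21] [-0.076  0.056 -0.002] [0.025 0.028 0.026]
t 9.95 box xy [-60.6   0.3] z 82.2 psi 0.0132 F [-0.68  0.28 -2.8 ] M [-0.1   0.05  0.  ] w 0.194
shift [-0.007  0.564 -0.008] turn [-0.     0.     0.001]
```

Emit:
{"op": "jog_arm", "data": {
  "hand": [0,0,0,0,0,0,0,0,0,0,0,0],
  "delta_pos": [
    [0,0.1,0],
    [0,0.2,0],
    [0,0.3,0],
    [0,0.4,0],
    [0,0.48,0],
    [0,0.55,0],
    [0,0.6,0],
    [0,0.65,0],
    [0,0.7,0],
    [0,0.73,0],
    [0,0.73,0],
    [0,0.73,0]
  ],
  "angular": [
    [0,0,0],
    [0,0,0],
    [0,0,0],
    [0,0,0],
    [0,0,0],
    [0,0,0],
    [0,0,0],
    [0,0,0],
    [0,0,0],
    [0,0,0],
    [0,0,0],
    [0,0,0]
  ]
}}

```text
t: 11.15
ee_pos: [470.9, 234.6, 82.0]
tcp_rot: [0.702, 0.712, -0.001, -0.0]
ft_force: [-4.4, 2.0, 0.9]
grip_width: 0.192
```

```bash
cat > ft.py <<'E'
from h import *
F=[];M=[];P=[]
for i in range(14):
    eyes.capture("wrist");o=manip.get_obs();F.append(o["ft_force"]);M.append(o["ft_torque"]);P.append(o["ee_pos"])
print(np.mean(F,0).round(2),np.mean(M,0).round(3),np.mean(P,0).round(2))
E
python3 ft.py; python3 go.py -25 0 82.5
```

```text
[-5.07  1.1  -0.52] [ 0.083  0.913 -0.032] [470.88 234.64  82.03]
t 11.85 box xy [-32.1   0.1] z 82.0 psi 0.0131 F [-5.21  1.22 -0.28] M [0.07 0.88 0.01] w 0.194
shift [-0.004  0.178 -0.012] turn [-0.015  0.004 -0.   ]
```

Emit:
{"op": "jog_arm", "data": {
  "hand": [0,0,0,0,0,0,0],
  "delta_pos": [
    [0,0.02,0],
    [0,0.04,0],
    [0,0.06,0],
    [0,0.08,0],
    [0,0.1,0],
    [0,0.12,0],
    [0,0.12,0]
  ],
  "angular": [
    [0,0,0],
    [0,0,0],
    [0,0,0],
    [0,0,0],
    [0,0,0],
    [0,0,0],
    [0,0,0]
  ]
}}

```text
t: 12.55
ee_pos: [474.7, 234.6, 81.9]
tcp_rot: [0.703, 0.712, -0.001, -0.001]
ft_force: [-8.8, 2.0, 2.2]
grip_width: 0.192
```

```bash
python3 ft.py; python3 go.py -25 0 82.5
python3 - <<'E'
from h import *
import cv2
c=cam("side");im=eyes.capture("side");im2=eyes.capture("scene")
a=cv2.resize(im[170:270,220:350],None,fx=3,fy=3,interpolation=2);b=cv2.resize(im2[240:340,320:450],None,fx=3,fy=3,interpolation=2)
cv2.imwrite("pics/e.png",np.hstack([a,b]))
E
```

```text
[-8.72  1.48  2.3 ] [ 0.23   1.5   -0.018] [474.68 234.59  81.91]
t 13.25 box xy [-28.3   0.1] z 81.9 psi 0.013 F [-8.55  0.73  1.81] M [ 0.21  1.5  -0.03] w 0.192
shift [-0.002  0.083 -0.015] turn [-0.037  0.008 -0.001]
```

View pics/e.png

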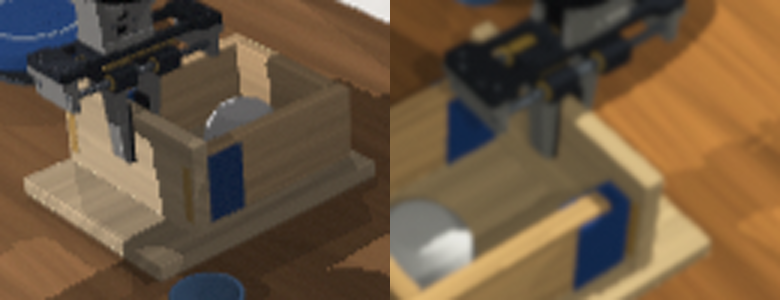

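The board stands square across both jaws, and both are partly pushed in (their blue sides are visible behind it). Fz has risen, which suggests the board is rubbing on the base or the jaws. I'll lift 1.5 mm and compare.

Emit:
{"op": "jog_arm", "data": {
  "hand": [0,0,0,0],
  "delta_pos": [
    [0,0,-0.02],
    [0,0,-0.04],
    [0,0,-0.04],
    [0,0,-0.04]
  ],
  "angular": [
    [0,0,0],
    [0,0,0],
    [0,0,0],
    [0,0,0]
  ]
}}

```text
t: 13.75
ee_pos: [473.9, 234.2, 82.6]
tcp_rot: [0.702, 0.712, -0.002, -0.001]
ft_force: [-7.8, 2.8, -4.9]
grip_width: 0.196
```

```bash
python3 ft.py; python3 go.py -25 0 82.5
```

```text
[-7.91  1.39 -5.53] [ 0.185  1.423 -0.008] [473.91 234.14  82.65]
t 14.45 box xy [-29.1  -0.4] z 82.6 psi 0.0129 F [-7.62  2.07 -5.86] M [0.2  1.4  0.01] w 0.196
shift [0.01  0.103 0.003] turn [-0.056  0.018 -0.002]
```

Lifting dropped the force by 0.8 N for a 0.8 mm retreat. That is exactly the jaws' combined 1 N/mm, so Fx is spring force and the vertical part is jaw friction. I need about 2 N more.

Emit:
{"op": "jog_arm", "data": {
  "hand": [0,0,0,0,0,0],
  "delta_pos": [
    [0,0.02,0],
    [0,0.04,0],
    [0,0.055,0],
    [0,0.055,0],
    [0,0.055,0],
    [0,0.055,0]
  ],
  "angular": [
    [0,0,0],
    [0,0,0],
    [0,0,0],
    [0,0,0],
    [0,0,0],
    [0,0,0]
  ]
}}

```text
t: 15.05
ee_pos: [475.7, 234.2, 82.6]
tcp_rot: [0.703, 0.712, -0.003, -0.001]
ft_force: [-10.0, 1.4, -3.8]
grip_width: 0.195
```

```bash
python3 ft.py; python3 go.py -25 0 82.5
python3 - <<'E'
from h import *
import cv2
c=cam("wrist");im=eyes.capture("wrist");cv2.imwrite("pics/w5.png",im)
E
```

```text
[-9.59  1.78 -3.83] [ 2.440e-01  1.691e+00 -1.000e-03] [475.69 234.16  82.65]
t 15.75 box xy [-27.3  -0.4] z 82.6 psi 0.013 F [-9.43  1.44 -4.29] M [ 0.24  1.63 -0.  ] w 0.193
shift [0.01  0.058 0.003] turn [-0.064  0.019 -0.002]
```

View pics/w5.png

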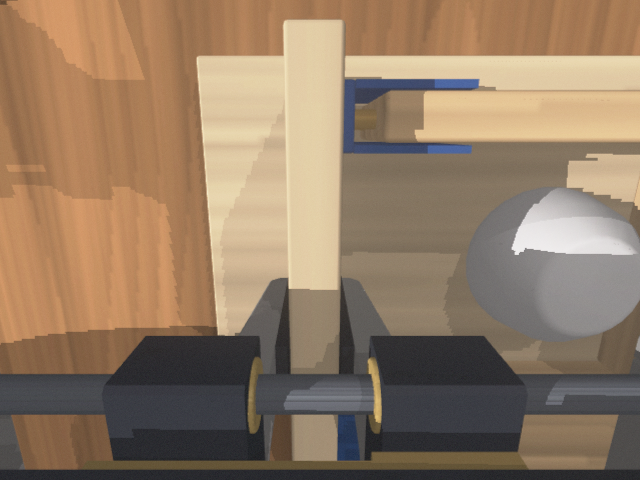

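The board is pressed flush against the left jaw at (348,115) and the right jaw at (348,440), and it covers both. The push is about 9.5 N and the moment about vertical is zero, so each jaw gets about 4.7 N. Now I hold.

Emit:
{"op": "jog_arm", "data": {
  "hand": [0,0,0,0,0,0,0,0,0,0,0,0],
  "delta_pos": [
    [0,0,0],
    [0,0,0],
    [0,0,0],
    [0,0,0],
    [0,0,0],
    [0,0,0],
    [0,0,0],
    [0,0,0],
    [0,0,0],
    [0,0,0],
    [0,0,0],
    [0,0,0]
  ],
  "angular": [
    [0,0,0],
    [0,0,0],
    [0,0,0],
    [0,0,0],
    [0,0,0],
    [0,0,0],
    [0,0,0],
    [0,0,0],
    [0,0,0],
    [0,0,0],
    [0,0,0],
    [0,0,0]
  ]
}}

```text
t: 17.0
ee_pos: [475.7, 234.2, 82.7]
tcp_rot: [0.703, 0.712, -0.003, -0.001]
ft_force: [-8.8, 2.4, -3.7]
grip_width: 0.192
```

Emit:
{"op": "jog_arm", "data": {
  "hand": [0,0,0,0,0,0,0,0,0,0,0,0],
  "delta_pos": [
    [0,0,0],
    [0,0,0],
    [0,0,0],
    [0,0,0],
    [0,0,0],
    [0,0,0],
    [0,0,0],
    [0,0,0],
    [0,0,0],
    [0,0,0],
    [0,0,0],
    [0,0,0]
  ],
  "angular": [
    [0,0,0],
    [0,0,0],
    [0,0,0],
    [0,0,0],
    [0,0,0],
    [0,0,0],
    [0,0,0],
    [0,0,0],
    [0,0,0],
    [0,0,0],
    [0,0,0],
    [0,0,0]
  ]
}}

```text
t: 18.2
ee_pos: [475.7, 234.1, 82.6]
tcp_rot: [0.703, 0.712, -0.003, -0.001]
ft_force: [-9.7, 2.2, -4.3]
grip_width: 0.196
```

Emit:
{"op": "jog_arm", "data": {
  "hand": [0,0,0,0,0,0,0,0,0,0,0,0],
  "delta_pos": [
    [0,0,0],
    [0,0,0],
    [0,0,0],
    [0,0,0],
    [0,0,0],
    [0,0,0],
    [0,0,0],
    [0,0,0],
    [0,0,0],
    [0,0,0],
    [0,0,0],
    [0,0,0]
  ],
  "angular": [
    [0,0,0],
    [0,0,0],
    [0,0,0],
    [0,0,0],
    [0,0,0],
    [0,0,0],
    [0,0,0],
    [0,0,0],
    [0,0,0],
    [0,0,0],
    [0,0,0],
    [0,0,0]
  ]
}}

```text
t: 19.4
ee_pos: [475.7, 234.1, 82.6]
tcp_rot: [0.703, 0.712, -0.003, -0.001]
ft_force: [-9.6, 2.4, -4.0]
grip_width: 0.198
```

```bash
python3 ft.py; python3 go.py -25 0 82.5
```

```text
[-9.74  1.58 -3.85] [ 0.248  1.71  -0.024] [475.69 234.16  82.65]
t 20.1 box xy [-27.3  -0.4] z 82.6 psi 0.0129 F [-10.64   1.72  -3.29] M [ 0.27  1.71 -0.03] w 0.191
shift [0.01  0.058 0.003] turn [-0.064  0.018 -0.002]
```

The push has been steady for over 4 s at about 9.6 N, so I'm handing in.

```bash
python3 -c "
from rig import manip
print(manip.sign_off())"
```

```text
the job is handed in; nothing more can be done
None
```

The middle-sized board is standing across the casting box's open end, pressed squarely against both jaws, and the gripper is still holding it. I handed the job in at about 20 s of the 58 s allowed; the sign-off gave no verdict.

- **Push:** the total was about 9.6 N, so roughly 4.8 N on each jaw. It held steady for over 4 s before hand-in. The two jaws cannot be measured separately; I inferred the even split from the near-zero moment about the vertical (about -0.02 N m). The total never read above 10.6 N.
- **Position:** the board's middle is within about 1 mm of the box's centre line, it is tilted by about 0.3°, and its underside is about 2 mm above the base. The last wrist picture shows it flush on both jaws.
- **Disagreement:** by position the jaws are in about 7.7 mm, but by force about 9.6 mm. That is within the camera calibration's accuracy, and both fall inside the 6 to 14 mm window.
- **Vertical force:** it changed as I pushed and again when I lifted the board slightly. I put this down to friction on the jaws, because the force in the pressing direction still followed the springs' 1 N/mm.
- **Bystanders:** I did not check them again at the end, but the arm's path stayed well clear of them.

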